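# Find the glaze-tub lid that rocks and press it home

### The job

One of the four white-lidded glaze tubs in the yellow wire basket is not snapped shut, and its glaze will dry out. With the fingertips, press down near the edge of one lid after another to find the one that rocks, then press that lid down in the middle until it is fully home all round. Only press: nothing is to be picked up, tipped or pushed out of its place, and no lid pulled up.

Things in the scene. Friction and masses are not known exactly. Their poses are not given: they have to be found in the camera images.
- tub_a: Round off-white glaze tub with a paper band, 88 mm across, 0.5 to 0.8 kg, loose on the basket floor. Origin: centre of its underside, z up. The four tubs differ in height (rim 70 to 95 mm above the underside), which tells nothing about the lids. Lids all look the same: white plastic, 94 mm across (96 at the lip), skirt 19 mm deep, with a 7 mm thumb tab on the lip.
- lid_a_top (a point): Centre of the flat top of tub_a's lid; z is the lid's normal, x points to its tab. A lid that is home lies 9 mm above the rim and yields nowhere. One lid is level but 5 to 6.5 mm too high: pressed 25 to 40 mm off centre with 1 to 4 N it tips 0.06 to 0.16 rad (2 to 6 mm) under the finger and springs back; in the middle it gives only above 10 N: press to 15 to 20 N till it stops; it stays down.
- tub_b: Round off-white glaze tub with a paper band, 88 mm across, 0.5 to 0.8 kg, loose on the basket floor. Origin: centre of its underside, z up. The four tubs differ in height (rim 70 to 95 mm above the underside), which tells nothing about the lids. Lids all look the same: white plastic, 94 mm across (96 at the lip), skirt 19 mm deep, with a 7 mm thumb tab on the lip.
- lid_b_top (a point): Centre of the flat top of tub_b's lid; z is the lid's normal, x points to its tab. A lid that is home lies 9 mm above the rim and yields nowhere. One lid is level but 5 to 6.5 mm too high: pressed 25 to 40 mm off centre with 1 to 4 N it tips 0.06 to 0.16 rad (2 to 6 mm) under the finger and springs back; in the middle it gives only above 10 N: press to 15 to 20 N till it stops; it stays down.
- tub_c: Round off-white glaze tub with a paper band, 88 mm across, 0.5 to 0.8 kg, loose on the basket floor. Origin: centre of its underside, z up. The four tubs differ in height (rim 70 to 95 mm above the underside), which tells nothing about the lids. Lids all look the same: white plastic, 94 mm across (96 at the lip), skirt 19 mm deep, with a 7 mm thumb tab on the lip.
- lid_c_top (a point): Centre of the flat top of tub_c's lid; z is the lid's normal, x points to its tab. A lid that is home lies 9 mm above the rim and yields nowhere. One lid is level but 5 to 6.5 mm too high: pressed 25 to 40 mm off centre with 1 to 4 N it tips 0.06 to 0.16 rad (2 to 6 mm) under the finger and springs back; in the middle it gives only above 10 N: press to 15 to 20 N till it stops; it stays down.
- tub_d: Round off-white glaze tub with a paper band, 88 mm across, 0.5 to 0.8 kg, loose on the basket floor. Origin: centre of its underside, z up. The four tubs differ in height (rim 70 to 95 mm above the underside), which tells nothing about the lids. Lids all look the same: white plastic, 94 mm across (96 at the lip), skirt 19 mm deep, with a 7 mm thumb tab on the lip.
- lid_d_top (a point): Centre of the flat top of tub_d's lid; z is the lid's normal, x points to its tab. A lid that is home lies 9 mm above the rim and yields nowhere. One lid is level but 5 to 6.5 mm too high: pressed 25 to 40 mm off centre with 1 to 4 N it tips 0.06 to 0.16 rad (2 to 6 mm) under the finger and springs back; in the middle it gives only above 10 N: press to 15 to 20 N till it stops; it stays down.
- basket: Yellow wire basket, fixed to the table, 256 mm (its x) by 380 mm (its y), sides 60 mm high. Its origin is the centre of its underside on the table; the board floor inside is 8 mm above the table. It has six places, at about x = -60 and +60 mm, y = -120, 0 and +120 mm in its frame, that hold the four tubs, the jar and the bottle in any order.
- jar: Bystander: small amber jar with black cap, 58 mm across, 78 mm tall, loose in the basket. Origin: centre of its underside.
- bottle: Bystander: small grey bottle, 48 mm across, 100 mm tall, loose in the basket. Origin: centre of its underside.
- brush_tin: Bystander: tin of brushes, 80 mm across, 105 mm tall (brush tips to 250 mm), loose on the table to the left of the basket. Origin: centre of its underside.
Mind the look-alikes: they are no part of the job. What is shaped like the tub_c but red is not meant.

How it is judged:
On the way, in this order (a step that is already met when the one before it is completed fails the run):
1. the loose lid has been pressed near its edge and has rocked: tilted at least 0.03 rad on its tub ((angle between the z axis of lid_a_top and the z axis of tub_a, either way round above 0.03 rad or angle between the z axis of lid_b_top and the z axis of tub_b, either way round above 0.03 rad or angle between the z axis of lid_c_top and the z axis of tub_c, either way round above 0.03 rad or angle between the z axis of lid_d_top and the z axis of tub_d, either way round above 0.03 rad)), for 0.05 s.
2. all four lids are fully home (z of lid_a_top in the frame of tub_a below 0.0845 m and z of lid_b_top in the frame of tub_b below 0.0935 m and z of lid_c_top in the frame of tub_c below 0.0895 m and z of lid_d_top in the frame of tub_d below 0.0995 m and angle between the z axis of lid_a_top and the z axis of tub_a, either way round below 0.03 rad and angle between the z axis of lid_b_top and the z axis of tub_b, either way round below 0.03 rad and angle between the z axis of lid_c_top and the z axis of tub_c, either way round below 0.03 rad and angle between the z axis of lid_d_top and the z axis of tub_d, either way round below 0.03 rad), for 0.2 s.
At the end, for the whole second after the job is handed in: Every lid, the loose one included, is home on its tub: its top within 1.5 mm of the fully seated height and level with the rim within 0.03 rad; the four tubs stand upright and at rest on the basket floor, within 30 mm of where they were (all of step 2 and angle between each of tub_a, tub_b, tub_c, tub_d's own z axis and vertical below 0.05 rad and height (world z) of each of tub_a, tub_b, tub_c, tub_d below 0.012 m and linear speed of each of tub_a, tub_b, tub_c, tub_d below 0.02 m/s and distance of each of tub_a, tub_b, tub_c, tub_d from where it was at the start of the episode below 0.03 m); the robot touches nothing.
It fails at once if a tub is lifted (10 mm), tipped (0.2 rad) or shifted more than 30 mm (height (world z) of any of tub_a, tub_b, tub_c, tub_d above 0.018 m or angle between any of tub_a, tub_b, tub_c, tub_d's own z axis and vertical above 0.2 rad or distance of any of tub_a, tub_b, tub_c, tub_d from where it was at the start of the episode above 0.03 m).
It fails at once if a lid is pulled up, more than 10 mm above its home height (z of lid_a_top in the frame of tub_a above 0.093 m or z of lid_b_top in the frame of tub_b above 0.102 m or z of lid_c_top in the frame of tub_c above 0.098 m or z of lid_d_top in the frame of tub_d above 0.108 m).
It fails at once if the jar, the bottle or the brush tin is moved more than 30 mm, lifted more than 12 mm or tipped over (distance of any of jar, bottle, brush_tin from where it was at the start of the episode above 0.03 m or angle between any of jar, bottle, brush_tin's own z axis and vertical above 0.3 rad or height (world z) of any of jar, bottle above 0.02 m or height (world z) of brush_tin above 0.012 m).
It also fails if it takes over 48 s, if anything falls off the work surface, if the arm or the gripper's body presses on something with over 40 N, if the wrist force passes 120 N, or if a joint passes its speed limit or range.

### The arm

A 6-joint arm with a two-finger parallel gripper is mounted at the origin on the work surface. World frame = base frame: x ahead of the robot, y to its left, z up, the work surface at z = 0. Lengths are in m, angles in rad, forces in N, time in s.
With the tool pointing down it reaches from about 0.4 to 0.925 m from the base axis. Payload 3.4 kg.
Tool frame: the origin (TCP) lies between the finger pads; the fingertips stand r.tcp_to_tips ahead of it and the grasp point (between the pads) lies 8 mm behind it (r.tcp_to_tips is the distance from the TCP to the fingertips, in m); z points along the fingers, y is the line along which they close (so a half turn about z gives the same grasp; the last joint's range is limited). The gripper opens to 85 mm and grips with 20 to 120 N. Pads are 22 mm wide; open, the fingers measure 114 mm over their backs; the gripper's body (76 mm by 85 mm) begins 54 mm behind the grasp point. The pads swing forward as they close: fully open they stand 13 mm farther back than shut.
Start: joints at [-1.373, 0.307, 1.506, -0, 1.328, -0.073], TCP at [0.154, -0.554, 0.242] pointing down, gripper open.
Joint ranges: [-3.12, 3.12], [-1.05, 2.28], [0.14, 2.33], [-1.42, 4.57], [0.1, 2.73], [-2.68, 2.68]. Speed limits (rad/s): [2.57, 2.57, 3.14, 3.14, 3.14, 3.14].

### API

Orientations are given as a unit quaternion [x, y, z, w].
In Python, from station import r gives the robot as it stands. Calls block until the motion is done:
- r.move_ptp(position, orientation): joint-space move of the TCP to a pose.
- r.line_to(position, rot=None, vel=0.15, threshold=None): straight line of the TCP; rot=None keeps the orientation; vel is the mean speed in m/s. With threshold (N) it stops when the force on the tool has changed by that much, and returns True; else False.
- r.movej(angles): joint-space move.
- r.release() and r.grab(effort=None): open the fingers fully, or close them until they stop; effort is the grip in N (None keeps the last).
- r.dwell(seconds).
- r.solve_ik(position, orientation): joint angles nearest the present ones, or None.
- r.observe(): the state.
- r.get_image(name): name is "scene" or "side" or "wrist"; returns the picture (480x640x3 uint8, red, green, blue); there is no depth.
- r.camera_model(name): a dict with "fx", "fy", "cx", "cy" (pixels), "R" (3x3) and "t" (3): a world point X has camera coordinates R X + t; the wrist camera has in their place "T_tool_cam" (4x4, takes a point from camera to tool coordinates, whose origin is the TCP and whose axes are the flange's). Camera axes: x right, y down, z forward; pixel columns grow to the right and rows downward; lengths in m; the calibration is good to about 2 mm. A picture is of the moment at which its call begins: read the wrist's pose just before it. camera_model takes no time and is no camera call.
A pose or a line that the arm cannot do raises r.MotionError and nothing moves.
- r.job_done(): hands the job in; it is judged then, once.
The state is a dict: "time": time; "joint_pos": joint angles; "dq": joint speeds; "effort": joint torques, N m; "position": TCP position; "eef_rot": TCP orientation; "force": force on the tool from outside, world axes, zero at the start; "torque": the same for the moment, N m; "gripper_width": opening from 0.0 (shut) to 1.0 (fully open); "grip_force": force on a finger pad.
Only numpy, scipy, OpenCV 4.12 (cv2) and the standard library are available. Lean on these libraries where they do the work, as an engineer would, in place of code of your own. Each camera call takes 0.05 s, during which the arm holds its last target. There are 200 camera calls.

## Working session

There is one attempt and no reset: what is moved stays moved. The work goes in short steps, each a Python script; the robot and the scene stay as the last script left them, time stands still between calls to the robot, and variables do not carry over. Pictures are saved under pics/ and viewed, at most 10 in all, crops included, and the job is handed in when it is done.

```bash
mkdir -p pics
python3 - <<'E'
from station import r
import cv2,numpy as np
for n in("scene","side"):
    cv2.imwrite(f"pics/{n}0.png",cv2.cvtColor(r.get_image(n),cv2.COLOR_RGB2BGR))
    m=r.camera_model(n);print(n,m["fx"],m["cx"],m["cy"],-np.array(m["R"]).T@m["t"],np.array(m["R"]).round(3).tolist())
o=r.observe();print(o["time"],o["eef_rot"],o["force"],r.tcp_to_tips)
E
```

```text
scene 486.08369285263416 313.9004352989321 234.5053718258328 [1.52375908 0.30304716 0.75328429] [[-0.23, 0.973, -0.023], [0.532, 0.106, -0.84], [-0.815, -0.206, -0.542]]
side 547.4088691570215 310.0377714420767 227.55439364244455 [0.25461016 0.77318845 0.98853052] [[-0.918, -0.396, -0.017], [-0.285, 0.691, -0.664], [0.274, -0.605, -0.748]]
0.1 [ 9.90846892e-01  1.34987315e-01 -4.42908925e-05 -9.27167889e-04] [ 0.24981623 -0.02604498  0.63972876] 0.011
```

View pics/scene0.png

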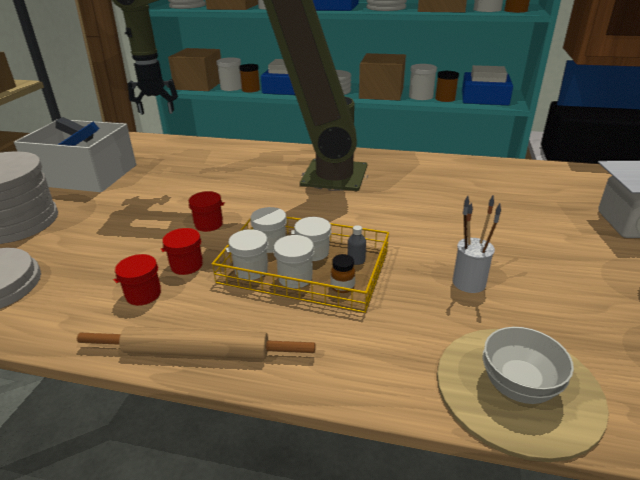

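View pics/side0.png

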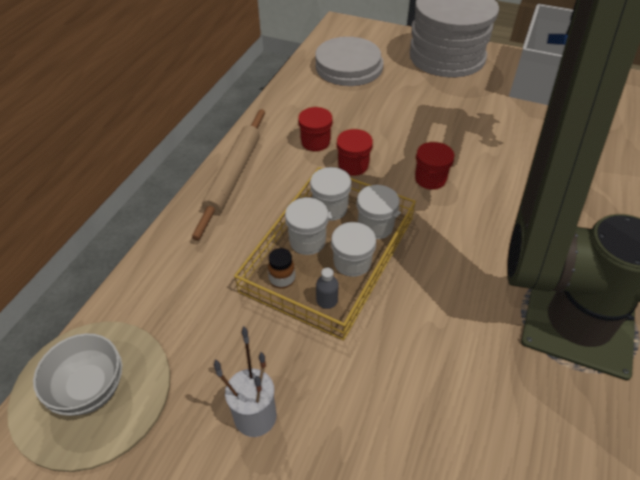

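The scene view shows white lid tops at about (268,216), (313,226), (248,240) and (294,246). The same lids in the side view are at (378,202), (354,240), (331,183) and (307,213). I'll triangulate them, shut the fingers and take a wrist look from above.

Run:
```python
from station import r
import cv2,numpy as np
def P(n):
    m=r.camera_model(n);K=np.array([[m["fx"],0,m["cx"]],[0,m["fy"],m["cy"]],[0,0,1]])
    return K@np.c_[np.array(m["R"]),m["t"]]
a=np.array([(268,216),(313,226),(248,240),(294,246),(357,232),(344,263)],float).T
b=np.array([(378,202),(354,240),(331,183),(307,213),(327,274),(280,259)],float).T
X=cv2.triangulatePoints(P("scene"),P("side"),a,b);X=(X[:3]/X[3]).T
print(X.round(3))
c=X[:4].mean(0)
r.grab(20)
T=np.array(r.camera_model("wrist")["T_tool_cam"]);print(T.round(3),r.tcp_to_tips)
# tool down, tool x along world x
q=[1,0,0,0]
# put the camera above c
Rt=np.diag([1,-1,-1.]);off=Rt@T[:3,3]
p=np.array([c[0]-off[0],c[1]-off[1],0.38])
print(p)
r.move_ptp(p.tolist(),q)
r.dwell(.3)
o=r.observe();print(o["time"],o["position"],o["eef_rot"],o["gripper_width"],o["force"])
cv2.imwrite("pics/w1.png",cv2.cvtColor(r.get_image("wrist"),cv2.COLOR_RGB2BGR))
```

```text
[[ 0.471 -0.085  0.094]
 [ 0.484  0.04   0.087]
 [ 0.592 -0.099  0.096]
 [ 0.603  0.02   0.103]
 [ 0.501  0.155  0.096]
 [ 0.613  0.143  0.078]]
[[-0.    -0.961 -0.278  0.071]
 [ 1.    -0.     0.    -0.001]
 [-0.    -0.278  0.961 -0.131]
 [ 0.     0.     0.     1.   ]] 0.011
[ 0.46611239 -0.03153834  0.38      ]
3.4 [ 0.46615402 -0.03195067  0.37987954] [ 9.99999915e-01 -3.98264715e-04 -1.06510140e-04  1.04275794e-06] 0.0022959024934296143 [-0.01599967  1.00381398 -0.0513082 ]
```

View pics/w1.png

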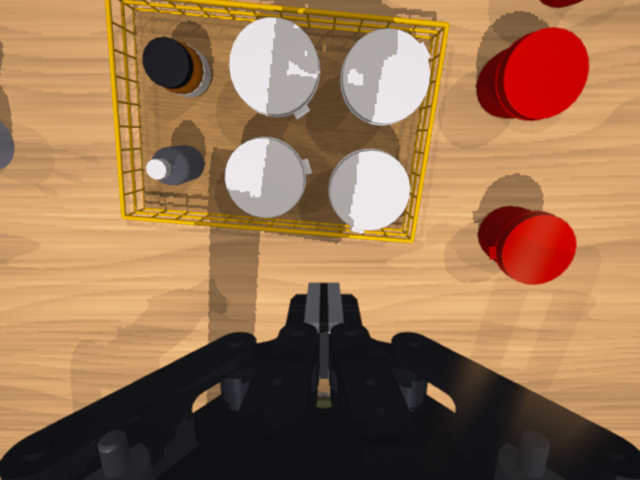

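The wrist view shows lid tops at (275,66), (385,76), (265,177) and (370,189). I'll combine the three views to fix each lid, then start probing.

```bash
cat > h.py <<'E'
from station import r
import numpy as np
Q=[1,0,0,0]
def probe(c,off):
    """press at c+off; returns (z of first contact, z after further force, forces)"""
    x,y=c[0]+off[0],c[1]+off[1]
    r.move_ptp([x,y,c[2]+.011+.035],Q); r.dwell(.15)
    f0=r.observe()["force"][2]
    z=c[2]-.015
    hit=r.line_to([x,y,z],vel=.03,threshold=1.5); a=r.observe()
    hit2=r.line_to([x,y,a["position"][2]-.008],vel=.012,threshold=2.5); r.dwell(.1); b=r.observe()
    print(hit,hit2,"z0 %.4f z1 %.4f d %.1fmm F %.1f %.1f t %.1f"%(a["position"][2],b["position"][2],1e3*(a["position"][2]-b["position"][2]),a["force"][2]-f0,b["force"][2]-f0,b["time"]),flush=True)
    r.line_to([x,y,c[2]+.046],vel=.1)
    return a["position"][2],b["position"][2]
E
python3 - <<'E'
from h import *
from scipy.optimize import least_squares
from scipy.spatial.transform import Rotation as Ro
def cam(n):
    m=r.camera_model(n)
    if n=="wrist":
        T=np.array(m["T_tool_cam"]);o=r.observe();W=np.eye(4);W[:3,:3]=Ro.from_quat(o["eef_rot"]).as_matrix();W[:3,3]=o["position"]
        I=np.linalg.inv(W@T);R,t=I[:3,:3],I[:3,3]
    else: R,t=np.array(m["R"]),np.array(m["t"])
    return lambda X:(lambda p:np.array([m["fx"]*p[0]/p[2]+m["cx"],m["fy"]*p[1]/p[2]+m["cy"]]))(R@X+t)
cs=[cam(n) for n in("scene","side","wrist")]
ob=[[(268,216),(378,202),(370,189)],[(313,226),(354,240),(265,177)],[(248,240),(331,183),(385,76)],[(294,246),(307,213),(275,66)]]
C=[]
for o in ob:
    s=least_squares(lambda X:np.concatenate([c(X)-u for c,u in zip(cs,o)]),[.53,0,.095]);C.append(s.x);print(s.x.round(4),s.fun.round(1))
np.save("C.npy",C)
m=np.mean(C,0)
probe(C[0],(0,-.033))
E
```

```text
[ 0.4748 -0.086   0.0932] [ 0.1  1.8 -1.  -1.7 -0.3  1.1]
[0.488  0.0388 0.0866] [-0.4  1.3 -1.6 -1.  -0.2  1.3]
[ 0.5973 -0.0974  0.098 ] [ 0.2  0.8 -1.9 -1.5  0.   1.1]
[0.6065 0.02   0.1038] [-0.8  0.3 -1.5 -0.6 -0.2  0.8]
True True z0 0.1111 z1 0.1111 d -0.0mm F 3.5 2.9 t 6.0
```

```bash
cat > h.py <<'E'
from station import r
import numpy as np
Q=[1,0,0,0]
def probe(c,off,fmax=4):
    """press at c+off in small steps after contact, printing depth (mm) and force"""
    x,y=c[0]+off[0],c[1]+off[1]
    r.move_ptp([x,y,c[2]+.011+.025],Q); r.dwell(.15)
    f0=r.observe()["force"][2]
    hit=r.line_to([x,y,c[2]-.015],vel=.03,threshold=1.2); a=r.observe()
    z0=a["position"][2]; z=z0; L=[(0,round(a["force"][2]-f0,1))]
    while hit and z0-z<.006:
        z-=.0007; r.line_to([x,y,z],vel=.02); r.dwell(.03); o=r.observe(); f=o["force"][2]-f0
        L.append((round(1e3*(z0-o["position"][2]),1),round(f,1)))
        if f>fmax: break
    print(hit,"z0 %.4f t %.1f"%(z0,r.observe()["time"]),L,flush=True)
    r.line_to([x,y,c[2]+.036],vel=.1)
    return z0
E
python3 - <<'E'
from h import *
C=np.load("C.npy")
probe(C[0],(0,-.033))
probe(C[1],(0,.033))
E
```

```text
True z0 0.1111 t 7.9 [(0, np.float64(4.7)), (np.float64(0.0), np.float64(9.0))]
True z0 0.1021 t 10.3 [(0, np.float64(5.7)), (np.float64(0.0), np.float64(9.3))]
```

Run:
```python
from h import *
C=np.load("C.npy")
probe(C[2],(0,-.033))
probe(C[3],(0,.033))
```

```text
True z0 0.1093 t 13.0 [(0, np.float64(1.8)), (np.float64(0.3), np.float64(4.9))]
True z0 0.1171 t 15.5 [(0, np.float64(4.9)), (np.float64(0.0), np.float64(6.2))]
```

Contacts on three lids are stiff and match the home heights. The third lid, C[2], sits 2.3 mm higher and is softer. I'll probe it more gently on the other side.

Run:
```python
from h import *
C=np.load("C.npy");x,y=C[2][0],C[2][1]-.033
r.move_ptp([x,y,.117],Q);r.dwell(.2);f0=r.observe()["force"][2]
L=[];z=.1145
while z>.106:
    r.line_to([x,y,z],vel=.03);r.dwell(.03);o=r.observe();f=o["force"][2]-f0
    L.append((round(float(o["position"][2]),4),round(float(f),1)))
    if f>4.5:break
    z-=.0005
r.dwell(.15)
print(L,o["time"]);r.line_to([x,y,.125],vel=.1)
```

```text
[(0.1144, -0.7), (0.114, 0.4), (0.1135, -0.3), (0.113, -0.1), (0.1125, 0.7), (0.1121, 1.0), (0.1116, 1.3), (0.111, 1.6), (0.1106, 1.1), (0.1101, 2.6), (0.1095, 2.7), (0.1091, 3.1), (0.1088, 5.4)] 20.5083
```

This lid rocks: it gives about 4 mm at 1–3 N, then stops. Next I'll press it in the middle.

Run:
```python
from h import *
C=np.load("C.npy");x,y=C[2][0],C[2][1]
r.move_ptp([x,y,.12],Q);r.dwell(.2);f0=r.observe()["force"][2]
r.line_to([x,y,.1135],vel=.03);L=[];z=.113
while z>.100:
    r.line_to([x,y,z],vel=.03);r.dwell(.03);o=r.observe();f=o["force"][2]-f0;p=o["position"][2]
    L.append((round(float(p),4),round(float(f),1)))
    if f>22 or (p<.1083 and f>17):break
    z-=.0005
r.dwell(.3);o=r.observe();print(L,o["time"],o["position"],o["force"][2]-f0)
r.line_to([x,y,.125],vel=.1)
```

```text
[(0.113, 0.5), (0.1129, 5.4), (0.1128, 7.6), (0.1125, 7.7), (0.1121, 9.4), (0.1117, 10.0), (0.1112, 9.9), (0.1107, 8.7), (0.1102, 9.7), (0.1097, 9.9), (0.1092, 9.2), (0.1087, 9.0), (0.1082, 9.7), (0.1077, 9.8), (0.1072, 9.2), (0.1069, 9.8), (0.1068, 12.2), (0.1067, 16.1), (0.1067, 19.1)] 27.4833 [ 0.59739068 -0.09748062  0.10668522] 18.912803904927674
```

The lid went down 6 mm to a hard stop at the home height. I'll check both edges, since there's time left, then retreat.

Run:
```python
from h import *
C=np.load("C.npy")
probe(C[2],(0,-.033),3);probe(C[2],(0,.033),3)
r.line_to([C[2][0],C[2][1]+.033,.25],vel=.2)
print(r.observe()["time"])
```

```text
True z0 0.1067 t 29.5 [(0, np.float64(5.6)), (np.float64(0.0), np.float64(6.3))]
True z0 0.1067 t 31.7 [(0, np.float64(5.7)), (np.float64(0.0), np.float64(6.0))]
32.8917
```

```bash
python3 -c "
from station import r
r.dwell(.3);print(r.job_done())"
```

```text
the job is handed in; nothing more can be done
None
```

I found the loose lid by its rocking (the tub in the far right place of the basket, seen from the robot), pressed it home at about 19 N, checked it rigid at two opposite edges, and handed the job in at about 33 s; no verdict came back.

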